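# Prise open the tea caddy with a palette knife

## Task

The lid of the large tea caddy has no knob: pick up the palette knife, put its blade into the notch in the caddy's front, under the lid, and lever the lid up until it stands open half way to upright or further. Do it with the knife alone, without the gripper touching the caddy. Then withdraw the knife and lay it flat on the worktop, clear of the caddy.

Things in the scene. Friction and masses are not known exactly. Their poses are not given: they have to be found in the camera images.
- palette_knife: Loose 0.09 kg palette knife lying flat on the worktop to the left of the hob. Square wooden handle 105 long, 18 wide, 22 high, x -105 to 0; steel blade 24 wide, 3 thick, round tip at x +110, at handle mid-height (z 11; it hovers). Origin: underside of the handle at its blade end; +x to the tip, z up. Centre of mass x -19: grip there across y, firmly (30 to 50 N).
- tea_caddy: Large tea caddy (a small one, 75x85x65, is a bystander): empty metal box, wooden lid, fixed. 110 deep (x), 130 wide (y), walls 95 high, 4 thick. Origin: centre of underside; front faces -x. Notch in front wall (outer face x -55): y -25 to 25, z 75 up to the lid; a blade can go in 100. Beside it the wall rises to z 104. Lid: underside z 96, 7 thick, front edge x -50. Hinge along y at x 55, z 95.
- tea_caddy_lid (a joint): Opening angle of the large caddy's lid in rad: 0 shut, grows as the front edge rises, 1.57 upright, stop at 1.7. The hinge is stiff: the lid stays at any angle where it is left; lifting it takes about 2.5 N at the middle of the lid.

How it is judged:
On the way:
1. the knife lifts the large caddy's lid (knife touching the caddy, lid raised at least 0.2 rad) (value of joint tea_caddy_lid above 0.2 rad and contact force between palette_knife and tea_caddy above 0.2 N), for 0.1 s.
At the end, for the whole second after the job is handed in: The large caddy's lid stands open by at least 0.75 rad (43 degrees) and the knife lies at rest on the worktop (its origin at most 30 mm above the top, lengthwise level within 10 degrees), not touching the caddy (value of joint tea_caddy_lid above 0.75 rad and height (world z) of palette_knife between -0.02 and 0.03 m and angle between palette_knife's own x axis and vertical between 1.4 and 1.74 rad and contact force between palette_knife and tea_caddy below 0.1 N and linear speed of palette_knife below 0.02 m/s).
It fails at once if the gripper touches the large caddy or its lid (over 1 N) (contact force between any of the fingers, the arm and tea_caddy above 1 N).
It also fails if it takes over 61 s, if anything falls off the work surface, if the arm or the gripper's body presses on something with over 40 N, if the wrist force passes 120 N, or if a joint passes its speed limit or range.

## Robot

A 6-joint arm with a two-finger parallel gripper is mounted at the origin on a cart in front of the work surface, level with it; the furniture and walls round the work are solid. World frame = base frame: x ahead of the robot, y to its left, z up, the work surface at z = 0. Lengths are in m, angles in rad, forces in N, time in s.
With the tool pointing down it reaches from about 0.35 to 0.875 m from the base axis. Payload 15.5 kg.
Tool frame: the origin (TCP) lies midway between the tips of the shut fingers; the grasp point (between the pads) lies 19 mm behind it; z points along the fingers, y is the line along which they close (so a half turn about z gives the same grasp; the last joint's range is limited). The gripper opens to 85 mm and grips with 20 to 120 N. Pads are 22 mm wide; open, the fingers measure 114 mm over their backs; the gripper's body (76 mm by 85 mm) begins 54 mm behind the grasp point. The pads swing forward as they close: fully open they stand 13 mm farther back than shut.
Start: joints at [1.04, 0.494, 1.345, -0, 1.302, -0.096], TCP at [0.263, 0.567, 0.231] pointing down, gripper open.
Joint ranges: [-2.91, 2.91], [-0.82, 2.16], [0.22, 2.67], [-1.22, 4.37], [0.12, 2.79], [-3.08, 3.08]. Speed limits (rad/s): [1.89, 1.89, 2.57, 3.01, 3.01, 3.01].

## Interface

Orientations are given as a unit quaternion [x, y, z, w].
In Python, from cell import status, eyes, manip, regions_of, pinpoint gives the robot as it stands.
- The arm moves only by the shell command python3 -m pendant 'ROWS' [FORCE]. ROWS is JSON, a list of rows, each an object with "translation": the shift along the tool's x, y, z in cm, a list of three; "angular": the turn, a rotation vector about the tool's x, y, z in rad, a list of three; "hand": the closure, from -1 (fully open) to 1 (shut). In form: [{"translation": [x, y, z], "angular": [wx, wy, wz], "hand": hand}, ...]. A call has 1 to 12 rows; each row is the pose to reach, as a shift and turn from the pose commanded when the call began, along the tool's axes at that moment; what a row does not reach only later rows make up. A row lasts 1/10 s, in which the tool goes at most 50 mm and 8.59 degrees, less where a joint would pass 70% of its speed; a pose out of reach is approached as far as the arm can. A call with a gripper value outside its range is refused whole. The fingers move at their own pace and stop on an object; FORCE is the grip in N (left out, the last holds). Time passes only in rows, so rows that repeat a pose let the fingers close. It gives the time, the measured TCP pose, the force, the opening and the grip force at its end, in the units of the state.
- status.sense(): the state, without advancing time (a new reading comes with each control period).
- eyes.capture(name): name is "scene" or "side" or "wrist"; returns a dict with "pixels" (420x560x3 uint8, red, green, blue), "intrinsics" (3x3 intrinsics, pixels), "k1" (the pictures are not rectified: a ray, as slopes to the right and down, at radius r is drawn at 1 + k1 r^2 times it, then the intrinsics apply), "origin" and "attitude" of the camera in the world; the wrist camera has in their place "mount" (4x4, takes a point from camera to tool coordinates, whose origin is the TCP and whose axes are the flange's). Camera axes: x right, y down, z forward; pixel columns grow to the right and rows downward; lengths in m; the calibration is good to about 2 mm. A picture is of the moment at which its call begins: read the wrist's pose just before it. There is no depth.
- manip.hand_in(): hands the job in; it is judged then, once.
Trained networks look in a picture, given as the dict that the camera call returned (one of the last four; its "shot" number tells which), for a name from the list of things; names that differ only in an ending like _2 or _b are one class to them, and where a whole thing is asked for, a point or a joint stands for the part that bears it (a point fixed in the world has none). Each returns a list of dicts, best first, with "score" (0 to 1); they miss things now and then, are a little off and sometimes report something else, mostly with a low value. They report only what shows in the picture. A call takes as long as a camera call.
- regions_of(label, picture): "region" (420x560 bool, what is visible of it).
- pinpoint(label, picture): "point" ([x, y, z] in m, in world coordinates, good to about 4 mm: a listed point, or the origin of a listed thing).
The state is a dict: "time": time; "joints": joint angles; "dq": joint speeds; "tau": joint torques, N m; "position": TCP position; "ee_rot": TCP orientation; "wrist_force": force on the tool from outside, world axes, zero at the start; "moment": the same for the moment, N m; "grip_width": finger opening in m; "finger_force": force on a finger pad.
Only numpy, scipy, OpenCV 4.12 (cv2) and the standard library are available. Lean on these libraries where they do the work, as an engineer would, in place of code of your own. Each camera call takes 0.05 s, during which the arm holds its last target. There are 200 camera calls.

## Working session

There is one attempt and no reset: what is moved stays moved. The work goes in short steps, Python scripts to look and compute and a shell command to move; the robot and the scene stay as the last step left them, time stands still between calls to the robot, and variables do not carry over. Pictures are saved under pics/ and viewed, at most 10 in all, crops included, and the job is handed in when it is done.

```bash
ls; mkdir -p pics; cat > h.py <<'E'
import numpy as np, cv2
from scipy.spatial.transform import Rotation as R
from cell import status, eyes, manip, regions_of, pinpoint
def save(p,n): cv2.imwrite('pics/'+n+'.png',p["pixels"][:,:,::-1])
def ray(p,u,v,z):
    """world point at height z seen at pixel u,v (fixed cams)"""
    K=np.array(p["intrinsics"]);d=np.array([(u-K[0,2])/K[0,0],(v-K[1,2])/K[1,1]]);s=d.copy()
    for _ in range(20): s=d/(1+p["k1"]*(s@s))
    A,o=cam(p); w=A@np.array([s[0],s[1],1]); return o+w*(z-o[2])/w[2]
def rot(a):
    a=np.array(a); return a if a.shape==(3,3) else R.from_quat(a).as_matrix()
def cam(p):
    if "mount" in p:
        s=p["st"];T=np.array(p["mount"]);Rt=rot(s["ee_rot"]);return Rt@T[:3,:3],np.array(s["position"])+Rt@T[:3,3]
    return rot(p["attitude"]),np.array(p["origin"])
def shot(n):
    s=status.sense();p=eyes.capture(n);p["st"]=s;return p
E
python3 - <<'E'
from h import *
s=status.sense();print(s)
for n in ["scene","side","wrist"]:
    p=shot(n);save(p,n+'0')
    print(n,cam(p)[1],p["k1"])
    for l in ["palette_knife","tea_caddy"]:
        for r in pinpoint(l,p)[:3]: print(l,r)
        for r in regions_of(l,p)[:2]:
            m=r["region"];v,u=np.nonzero(m);print('  reg',r["score"],m.sum(),u.min(),u.max(),v.min(),v.max())
E
```

```text
pics
{'time': 0.0, 'joints': array([ 1.04052015e+00,  4.94219918e-01,  1.34612434e+00,  2.40197571e-05,
        1.30246152e+00, -9.54926344e-02]), 'dq': array([-0.00188166, -0.00099306,  0.00024282, -0.00166978,  0.00108191,
        0.00100012]), 'tau': array([-5.53953563e-03, -8.82180762e+01, -3.83873641e+01, -2.74855811e-04,
        1.01325125e-02,  1.44452797e-04]), 'position': array([0.26307012, 0.56655965, 0.2306797 ]), 'ee_rot': array([ 2.15686599e-01,  9.76462454e-01, -5.73548238e-04, -1.97718031e-04]), 'wrist_force': array([ 0.32613881, -0.2784621 , -0.28662433]), 'moment': array([-0.0230605 ,  0.03547454,  0.01940388]), 'finger_force': 0.0, 'grip_width': 0.0853789457784432}
scene [ 0.15380731 -0.11916323  0.72434024] -0.053464266600041825
palette_knife {'point': [0.6247, 0.1619, -0.0007], 'score': 0.82}
tea_caddy {'point': [0.5434, 0.3863, -0.0007], 'score': 0.74}
  reg 0.67 4266 205 280 155 237
side [ 0.33242238 -0.41382806  0.52040115] -0.16841687011211964
palette_knife {'point': [0.6244, 0.1627, -0.0022], 'score': 0.62}
  reg 0.68 1538 287 413 282 297
tea_caddy {'point': [0.5413, 0.3924, -0.0008], 'score': 0.61}
  reg 0.72 5349 223 306 175 256
wrist [0.19899748 0.59584753 0.37543403] -0.00771177922723313
```

View pics/scene0.png

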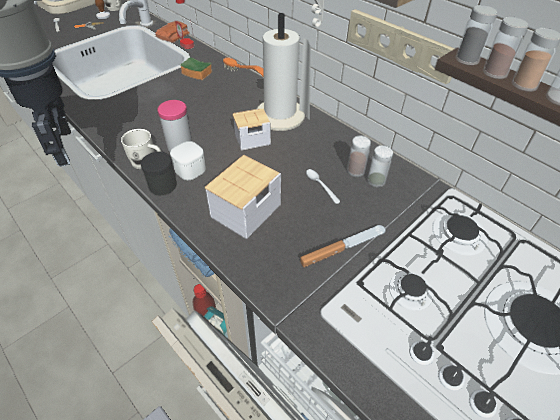

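View pics/side0.png

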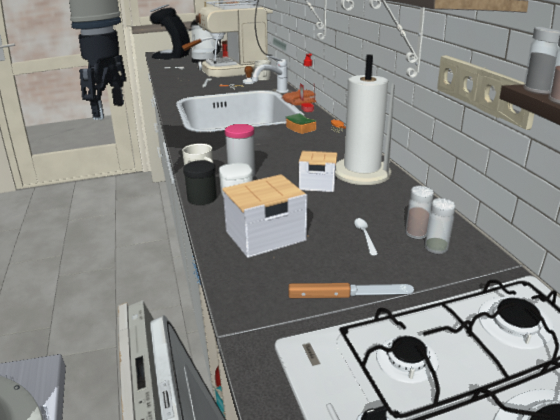

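The scene view shows the knife's handle end at (302,260) and its tip at (384,230). The large caddy spans u 206–281 with its notch at (265,197), facing the hob. In the side view the notch is at (275,210). I'll zoom in for the corners.

```bash
python3 - <<'E'
import cv2,numpy as np
a=cv2.imread('pics/scene0.png')[145:245,195:295]; b=cv2.imread('pics/side0.png')[165:265,215:315]
z=lambda i,w,h:cv2.resize(i,(w,h),interpolation=cv2.INTER_CUBIC)
top=np.hstack([z(a,400,400),z(b,400,400)])
c=cv2.imread('pics/scene0.png')[220:270,295:395]; d=cv2.imread('pics/side0.png')[270:310,280:420]
cv2.imwrite('pics/z0.png',np.vstack([top,np.hstack([z(c,400,200),z(d,400,114).__class__ and cv2.copyMakeBorder(z(d,400,114),0,86,0,0,0)])]))
E
```

```text
(no output)
```

View pics/z0.png

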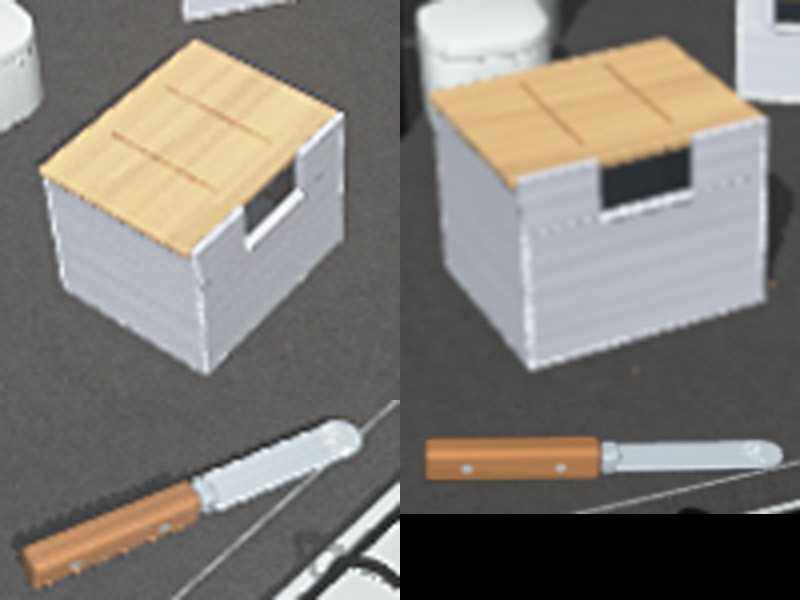

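```bash
python3 - <<'E'
from h import *
from scipy.optimize import least_squares
S=shot("scene");D=shot("side")
def proj(p,X):
    A,o=cam(p);c=(X-o)@A;s=c[:,:2]/c[:,2:];s=s*(1+p["k1"]*(s**2).sum(1,keepdims=True));K=np.array(p["intrinsics"]);return s*[K[0,0],K[1,1]]+[K[0,2],K[1,2]]
cad=[(S,[(-55,65,0,247,238.5),(-55,-65,0,281,205),(-55,-65,104,281,173),(55,65,0,211,217.5)]),
(D,[(-55,65,0,247.5,257.5),(-55,-65,0,306.7,240),(-55,-65,104,306.7,195),(55,65,0,226.2,231.7)])]
kn=[(S,[(110,0,11,385,229.5),(-105,9,22,300.5,257),(0,9,22,343.2,240.7),(0,-9,0,345.7,248.7),(-105,-9,0,304.5,267)]),
(D,[(110,0,11,413.7,289.3),(0,9,22,350,283),(-105,9,22,288.7,284),(-105,-9,0,289.5,297.7),(0,-9,0,350,297.4)])]
def fit(obs,x0,n):
    def f(q):
        r=[]
        for p,l in obs:
            l=np.array(l);X=R.from_euler('z',q[2]).apply(l[:,:3]/1000)+[q[0],q[1],0]
            r.append((proj(p,X)-l[:,3:]).ravel())
        return np.concatenate(r)
    best=min((least_squares(f,[*x0,a],loss='soft_l1') for a in (-2,0,1.5,3)),key=lambda s:s.cost)
    print(n,best.x.round(4),best.cost,f(best.x).round(1));return best.x
c=fit(cad,(.54,.39),'caddy');k=fit(kn,(.62,.16),'knife')
s=status.sense();Rt=rot(s["ee_rot"]);print(Rt.round(3))
g=np.array([k[0]-.019*np.cos(k[2]),k[1]-.019*np.sin(k[2]),.003]);print('grasp',g)
w=np.array([c[0],c[1],0])+R.from_euler('z',c[2]).apply([-.2,0,0]);print('standoff 20cm',w)
print('tool shift cm',Rt.T@(g-s["position"])*100,'yaw tool x',np.arctan2(Rt[1,0],Rt[0,0]))
E
```

```text
caddy [ 0.5414  0.3908 -4.527 ] 1.338023698257804 [ 0.1  0.1 -0.3 -0.8  0.4  0.  -0.2 -0.9  0.1  0.6 -0.6  0.6  0.2 -0.1
 -0.2  0.1]
knife [ 0.6275  0.1594 -0.3066] 8.33823156006156 [-0.1 -1.8  0.  -1.2 -0.5 -2.1  0.   1.8 -0.5  1.   0.2  0.5  0.3 -0.5
  0.  -1.  -0.7  2.1  0.6  1.9]
[[-0.907  0.421  0.   ]
 [ 0.421  0.907 -0.   ]
 [-0.    -0.    -1.   ]]
grasp [0.6094098  0.16517926 0.003     ]
standoff 20cm [0.57824232 0.19426333 0.        ]
tool shift cm [-48.30982959 -21.84937452  22.83014906] yaw tool x 2.706826092039784
```

```bash
python3 -m pendant '[{"translation":[-48.3,-21.8,0],"angular":[0,0,1.55],"hand":-1},{"translation":[-48.3,-21.8,0],"angular":[0,0,1.55],"hand":-1},{"translation":[-48.3,-21.8,0],"angular":[0,0,1.55],"hand":-1},{"translation":[-48.3,-21.8,0],"angular":[0,0,1.55],"hand":-1},{"translation":[-48.3,-21.8,0],"angular":[0,0,1.55],"hand":-1},{"translation":[-48.3,-21.8,0],"angular":[0,0,1.55],"hand":-1},{"translation":[-48.3,-21.8,0],"angular":[0,0,1.55],"hand":-1},{"translation":[-48.3,-21.8,0],"angular":[0,0,1.55],"hand":-1},{"translation":[-48.3,-21.8,0],"angular":[0,0,1.55],"hand":-1},{"translation":[-48.3,-21.8,0],"angular":[0,0,1.55],"hand":-1},{"translation":[-48.3,-21.8,0],"angular":[0,0,1.55],"hand":-1},{"translation":[-48.3,-21.8,0],"angular":[0,0,1.55],"hand":-1}]' 45; cat >> h.py <<'E'
def go(goal,Rg):
    """tool-frame shift (cm) and rotvec to world goal"""
    s=status.sense();Rt=rot(s["ee_rot"]);print('now',s["position"].round(4),'x-axis',Rt[:,0].round(3),'z-axis',Rt[:,2].round(3),'q',s["joints"].round(2),'t',round(s["time"],1),'f',s["wrist_force"].round(1),'w',round(s["grip_width"],4))
    print('shift',(Rt.T@(np.array(goal)-s["position"])*100).round(2),'turn',R.from_matrix(Rt.T@Rg).as_rotvec().round(3))
def down(yaw,pitch=0):
    """tool x heading yaw, pitched up by pitch; z down"""
    return R.from_euler('z',yaw).as_matrix()@R.from_euler('y',-pitch).as_matrix()@np.diag([1,-1,-1.])
E
python3 -c "
from h import *
go([.6094,.1652,.12],down(-.3066))"
```

```text
time: 2.05
position: [0.6119, 0.1623, 0.231]
ee_rot: [0.839, 0.544, 0.0, 0.0]
wrist_force: [-0.4, 0.6, -0.5]
grip_width: 0.0854
finger_force: 0.0
now [0.6119 0.1623 0.231 ] x-axis [ 0.408  0.913 -0.   ] z-axis [ 0.001 -0.001 -1.   ] q [ 0.17  0.51  1.33 -0.    1.31  0.59] t 2.0 f [-0.4  0.6 -0.5] w 0.0854
shift [ 0.16 -0.36 11.1 ] turn [ 1.000e-03 -1.000e-03  1.458e+00]
```

```bash
python3 -m pendant '[{"translation":[0.2,-0.4,9],"angular":[0,0,1.458],"hand":-1},{"translation":[0.2,-0.4,9],"angular":[0,0,1.458],"hand":-1},{"translation":[0.2,-0.4,9],"angular":[0,0,1.458],"hand":-1},{"translation":[0.2,-0.4,9],"angular":[0,0,1.458],"hand":-1},{"translation":[0.2,-0.4,9],"angular":[0,0,1.458],"hand":-1},{"translation":[0.2,-0.4,9],"angular":[0,0,1.458],"hand":-1},{"translation":[0.2,-0.4,9],"angular":[0,0,1.458],"hand":-1},{"translation":[0.2,-0.4,9],"angular":[0,0,1.458],"hand":-1},{"translation":[0.2,-0.4,9],"angular":[0,0,1.458],"hand":-1},{"translation":[0.2,-0.4,9],"angular":[0,0,1.458],"hand":-1},{"translation":[0.2,-0.4,9],"angular":[0,0,1.458],"hand":-1},{"translation":[0.2,-0.4,9],"angular":[0,0,1.458],"hand":-1}]'
python3 - <<'E'
from h import *
p=shot("wrist");save(p,'w1')
for r in pinpoint("palette_knife",p): print(r)
for r in regions_of("palette_knife",p):
    m=r["region"].astype(np.uint8);c=max(cv2.findContours(m,0,1)[0],key=cv2.contourArea);b=cv2.boxPoints(cv2.minAreaRect(c));print(r["score"],b.round(),[ray(p,*q,.011).round(4)[:2] for q in b])
go([.6094,.1652,.003],down(-.3066))
E
```

```text
time: 3.25
position: [0.6064, 0.1695, 0.1413]
ee_rot: [0.989, -0.148, -0.0, -0.0]
wrist_force: [0.1, 1.1, -0.5]
grip_width: 0.0855
finger_force: 0.0
{'point': [0.6262, 0.1587, 0.0032], 'score': 0.85}
0.88 [[268.  29.]
 [299.  29.]
 [299. 293.]
 [268. 293.]] [array([0.7347, 0.1388]), array([0.728 , 0.1168]), array([0.5158, 0.1779]), array([0.5242, 0.2054])]
now [0.6065 0.1693 0.1413] x-axis [ 0.956 -0.294 -0.   ] z-axis [-0.  0. -1.] q [0.18 0.59 1.43 0.   1.12 2.05] t 3.4 f [-0.1 -0.1  1.2] w 0.0855
shift [ 0.39  0.31 13.83] turn [-0.     0.     0.008]
```

View pics/w1.png

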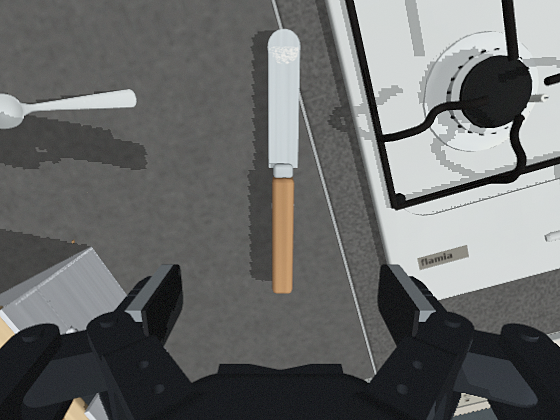

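The knife lies vertically in the picture, with its tip at (283,29) and the handle from v=180 to 293. It is parallel to the tool and nearly centred between the pads at u=181 and u=378. I'll descend now.

```bash
python3 -m pendant '[{"translation":[0.3,0.2,5],"angular":[0,0,0.004],"hand":-1},{"translation":[0.3,0.2,9],"angular":[0,0,0.004],"hand":-1},{"translation":[0.3,0.2,12],"angular":[0,0,0.004],"hand":-1},{"translation":[0.3,0.2,13.7],"angular":[0,0,0.004],"hand":-0.5},{"translation":[0.3,0.2,13.7],"angular":[0,0,0.004],"hand":0},{"translation":[0.3,0.2,13.7],"angular":[0,0,0.004],"hand":1},{"translation":[0.3,0.2,13.7],"angular":[0,0,0.004],"hand":1},{"translation":[0.3,0.2,13.7],"angular":[0,0,0.004],"hand":1},{"translation":[0.3,0.2,13.7],"angular":[0,0,0.004],"hand":1},{"translation":[0.3,0.2,13.7],"angular":[0,0,0.004],"hand":1},{"translation":[0.3,0.2,13.7],"angular":[0,0,0.004],"hand":1},{"translation":[0.3,0.2,13.7],"angular":[0,0,0.004],"hand":1}]' 50
```

```text
time: 4.6
position: [0.6098, 0.1665, 0.0059]
ee_rot: [0.988, -0.152, 0.001, -0.0]
wrist_force: [-0.5, -0.2, 5.8]
grip_width: 0.0168
finger_force: 49.4
```

```bash
python3 -m pendant '[{"translation":[0,0,-5],"angular":[0,0,0],"hand":1},{"translation":[0,0,-10],"angular":[0,0,0],"hand":1},{"translation":[0,0,-15],"angular":[0,0,-0.15],"hand":1},{"translation":[0,0,-15],"angular":[0,0,-0.3],"hand":1},{"translation":[0,0,-15],"angular":[0,0,-0.45],"hand":1},{"translation":[0,0,-15],"angular":[0,0,-0.6],"hand":1},{"translation":[0,0,-15],"angular":[0,0,-0.75],"hand":1},{"translation":[0,0,-15],"angular":[0,0,-0.9],"hand":1},{"translation":[0,0,-15],"angular":[0,0,-1.05],"hand":1},{"translation":[0,0,-15],"angular":[0,0,-1.2],"hand":1},{"translation":[0,0,-15],"angular":[0,0,-1.35],"hand":1},{"translation":[0,0,-15],"angular":[0,0,-1.5],"hand":1}]'
python3 -c "
from h import *
go([.5824,.1716,.14],down(1.756))"
```

```text
time: 5.8
position: [0.609, 0.1664, 0.1553]
ee_rot: [0.825, 0.565, 0.001, 0.0]
wrist_force: [0.0, -0.6, -1.2]
grip_width: 0.0168
finger_force: 49.2
now [0.609  0.1664 0.1553] x-axis [0.361 0.932 0.001] z-axis [ 0.001  0.    -1.   ] q [ 0.17  0.58  1.42 -0.    1.15  0.54] t 5.8 f [ 0.  -0.6 -1.2] w 0.0168
shift [-0.47 -2.67  1.53] turn [ 0.001 -0.    -0.555]
```

```bash
python3 -m pendant '[{"translation":[-0.5,-2.7,2],"angular":[0,0,-0.15],"hand":1},{"translation":[-0.5,-2.7,4],"angular":[0,0,-0.3],"hand":1},{"translation":[-0.5,-2.7,6],"angular":[0,0,-0.45],"hand":1},{"translation":[-0.5,-2.7,7.4],"angular":[0,0,-0.555],"hand":1},{"translation":[-0.5,-2.7,7.4],"angular":[0,0,-0.555],"hand":1},{"translation":[-0.5,-2.7,7.4],"angular":[0,0,-0.555],"hand":1}]'
python3 - <<'E'
from h import *
go([.5824,.1716,.081],down(1.756))
im=[]
for n in ["wrist","scene","side"]:
    p=shot(n);im.append(p["pixels"][:,:,::-1])
    for r in pinpoint("palette_knife",p)[:1]+pinpoint("tea_caddy",p)[:1]: print(n,r)
z=lambda i,w,h:cv2.resize(i,(w,h),interpolation=cv2.INTER_CUBIC)
cv2.imwrite('pics/pre.png',np.hstack([z(im[0],400,300),np.vstack([z(im[1][140:290,200:400],400,300),z(im[2][170:320,210:410],400,300)])[:300]]))
cv2.imwrite('pics/pre.png',np.vstack([np.hstack([z(im[0],400,300),z(im[1][140:290,200:400],400,300)]),np.hstack([z(im[2][170:320,210:410],400,300),z(im[2][170:245,220:320],400,300)])]))
E
```

```text
time: 6.4
position: [0.5823, 0.1717, 0.0812]
ee_rot: [0.642, 0.766, 0.0, 0.0]
wrist_force: [0.3, -0.6, -0.1]
grip_width: 0.0166
finger_force: 49.2
now [0.5823 0.1717 0.0812] x-axis [-0.175  0.985  0.   ] z-axis [ 0.001  0.    -1.   ] q [0.19 0.64 1.54 0.   0.96 0.01] t 6.4 f [ 0.3 -0.6 -0.1] w 0.0166
shift [-0.01  0.01  0.02] turn [ 0.001 -0.    -0.01 ]
wrist {'point': [0.5795, 0.1841, 0.0748], 'score': 0.64}
scene {'point': [0.5818, 0.1912, 0.0755], 'score': 0.93}
scene {'point': [0.5396, 0.3881, -0.0003], 'score': 0.66}
side {'point': [0.5808, 0.1909, 0.0728], 'score': 0.6}
side {'point': [0.5429, 0.3905, -0.0019], 'score': 0.94}
```

View pics/pre.png

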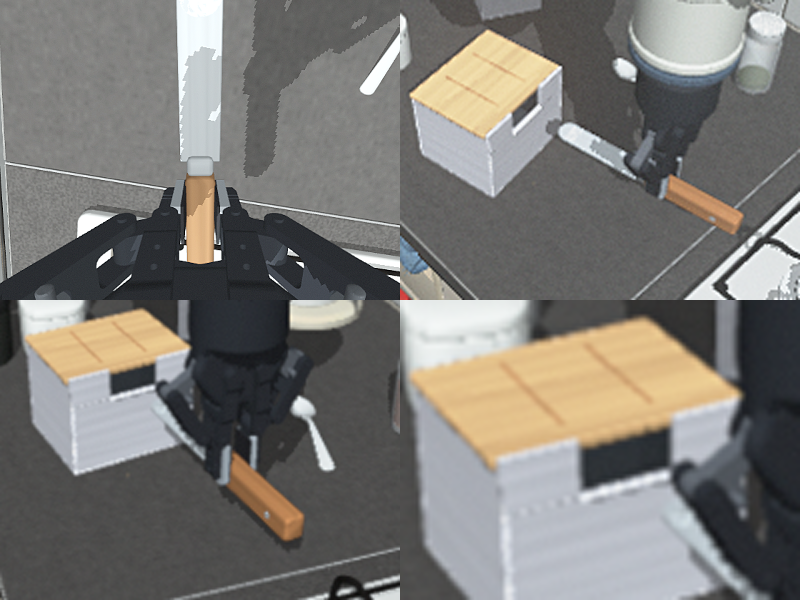

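The wrist view shows the knife straight in the grip. The scene view shows its tip at full-picture (281,204), pointing at the notch at about (262,197), with the blade level. I'll insert it.

```bash
python3 -m pendant '[{"translation":[2,0,0],"angular":[0,0,-0.01],"hand":1},{"translation":[4,0,0],"angular":[0,0,-0.01],"hand":1},{"translation":[5.5,0,0],"angular":[0,0,-0.01],"hand":1},{"translation":[7,0,0],"angular":[0,0,-0.01],"hand":1},{"translation":[8,0,0],"angular":[0,0,-0.01],"hand":1},{"translation":[9,0,0],"angular":[0,0,-0.01],"hand":1},{"translation":[9,0,0],"angular":[0,0,-0.01],"hand":1}]'
python3 - <<'E'
from h import *
im=[]
for n in ["scene","side"]:
    p=shot(n);im.append(p["pixels"][:,:,::-1])
    for r in pinpoint("palette_knife",p)[:1]: print(n,r)
go([.5824,.1716,.081],down(1.756))
z=lambda i,w,h:cv2.resize(i,(w,h),interpolation=cv2.INTER_CUBIC)
cv2.imwrite('pics/ins.png',np.hstack([z(im[0][140:290,200:350],400,400),z(im[1][160:310,210:360],400,400)]))
E
```

```text
time: 7.55
position: [0.5658, 0.2612, 0.0802]
ee_rot: [0.637, 0.771, 0.0, 0.0]
wrist_force: [0.3, -0.4, -0.7]
grip_width: 0.017
finger_force: 49.2
scene {'point': [0.5643, 0.2794, 0.0753], 'score': 0.8}
side {'point': [0.5603, 0.2752, 0.0739], 'score': 0.65}
now [0.5661 0.2596 0.0803] x-axis [-0.187  0.982 -0.   ] z-axis [-0. -0. -1.] q [ 0.33  0.66  1.5  -0.    0.98  0.15] t 7.8 f [-1.4 -0.1 -0.6] w 0.0167
shift [-8.95 -0.05 -0.07] turn [-0.     0.     0.003]
```

View pics/ins.png

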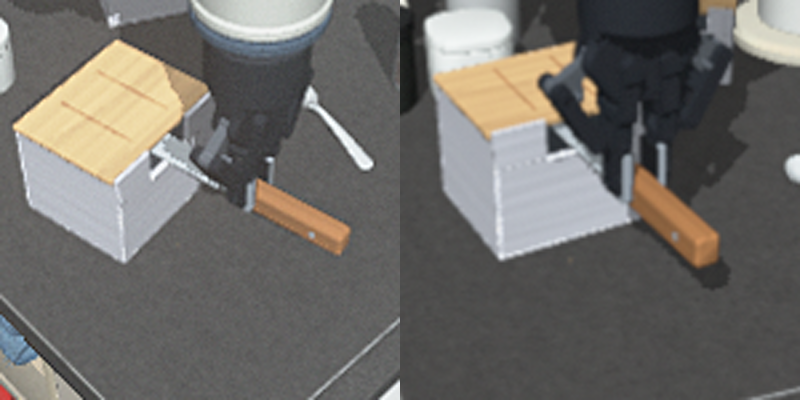

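The blade is in the notch: scene crop (165,155), under the lid and free of contact. I'll lift.

```bash
python3 -m pendant '[{"translation":[0,0,-0.7],"angular":[0,0,0],"hand":1},{"translation":[0,0,-1.2],"angular":[0,0,0],"hand":1},{"translation":[0,0,-1.7],"angular":[0,0,0],"hand":1},{"translation":[0,0,-2.2],"angular":[0,0,0],"hand":1},{"translation":[0,0,-2.7],"angular":[0,0,0],"hand":1},{"translation":[0,0,-3.2],"angular":[0,0,0],"hand":1},{"translation":[0,0,-3.7],"angular":[0,0,0],"hand":1},{"translation":[0,0,-4.2],"angular":[0,0,0],"hand":1},{"translation":[0,0,-4.7],"angular":[0,0,0],"hand":1},{"translation":[0,0,-5],"angular":[0,0,0],"hand":1}]' 50
python3 - <<'E'
from h import *
im=[]
for n in ["scene","side"]:
    p=shot(n);im.append(p["pixels"][:,:,::-1])
    for r in pinpoint("palette_knife",p)[:1]: print(n,r)
print(status.sense()["wrist_force"],status.sense()["moment"])
z=lambda i,w,h:cv2.resize(i,(w,h),interpolation=cv2.INTER_CUBIC)
cv2.imwrite('pics/lift.png',np.hstack([z(im[0][120:270,200:350],400,400),z(im[1][130:280,210:360],400,400)]))
E
```

```text
time: 8.75
position: [0.5661, 0.2601, 0.1309]
ee_rot: [0.637, 0.771, 0.0, 0.0]
wrist_force: [0.4, -0.3, -2.8]
grip_width: 0.0165
finger_force: 49.0
scene {'point': [0.5637, 0.2797, 0.1256], 'score': 0.61}
[ 0.85497686 -0.55369354 -0.88967143] [-0.04168148 -0.02483852 -0.01709819]
```

View pics/lift.png

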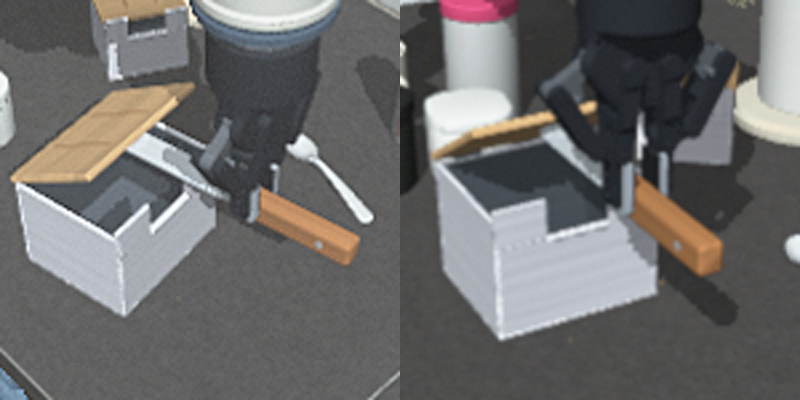

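The lid is lifted on the blade to about 0.6 rad and the knife is level in the grip. I'll continue up and then forward.

```bash
python3 -m pendant '[{"translation":[0,0,-0.7],"angular":[0,0,0],"hand":1},{"translation":[0,0,-1.4],"angular":[0,0,0],"hand":1},{"translation":[0,0,-2.1],"angular":[0,0,0],"hand":1},{"translation":[0,0,-2.8],"angular":[0,0,0],"hand":1},{"translation":[0,0,-3.5],"angular":[0,0,0],"hand":1},{"translation":[0,0,-4],"angular":[0,0,0],"hand":1},{"translation":[0.5,0,-4.5],"angular":[0,0,0],"hand":1},{"translation":[1,0,-4.5],"angular":[0,0,0],"hand":1},{"translation":[1.5,0,-4.5],"angular":[0,0,0],"hand":1},{"translation":[2,0,-4.5],"angular":[0,0,0],"hand":1},{"translation":[2.5,0,-4.5],"angular":[0,0,0],"hand":1},{"translation":[2.5,0,-4.5],"angular":[0,0,0],"hand":1}]'
python3 -m pendant '[{"translation":[-1,0,0],"angular":[0,0,0],"hand":1},{"translation":[-4,0,0],"angular":[0,0,0],"hand":1},{"translation":[-8,0,0],"angular":[0,0,0],"hand":1},{"translation":[-12,0,0],"angular":[0,0,0],"hand":1},{"translation":[-13,0,0],"angular":[0,0,0],"hand":1},{"translation":[-13,0,0],"angular":[0,0,0],"hand":1}]'
python3 - <<'E'
from h import *
im=[]
for n in ["scene","side"]:
    p=shot(n);im.append(p["pixels"][:,:,::-1])
    for r in pinpoint("palette_knife",p)[:1]: print(n,r)
go([.609,.166,.155],down(-.3))
z=lambda i,w,h:cv2.resize(i,(w,h),interpolation=cv2.INTER_CUBIC)
cv2.imwrite('pics/open.png',np.hstack([z(im[0][100:300,200:400],400,400),z(im[1][100:300,210:410],400,400)]))
E
```

```text
time: 10.15
position: [0.5609, 0.2855, 0.1751]
ee_rot: [0.637, 0.771, -0.0, -0.0]
wrist_force: [0.9, -0.0, -0.3]
grip_width: 0.0166
finger_force: 49.2
time: 10.75
position: [0.586, 0.155, 0.1753]
ee_rot: [0.638, 0.77, -0.0, 0.0]
wrist_force: [-0.6, 0.1, -0.8]
grip_width: 0.017
finger_force: 49.2
scene {'point': [0.5825, 0.1735, 0.1725], 'score': 0.83}
side {'point': [0.5829, 0.1731, 0.168], 'score': 0.61}
now [0.5855 0.1579 0.1753] x-axis [-0.189  0.982  0.   ] z-axis [-0.  0. -1.] q [ 0.16  0.52  1.46  0.    1.16 -0.03] t 10.9 f [-0.4  0.6 -1.4] w 0.0168
shift [0.35 2.46 2.03] turn [-0.    -0.     2.061]
```

View pics/open.png

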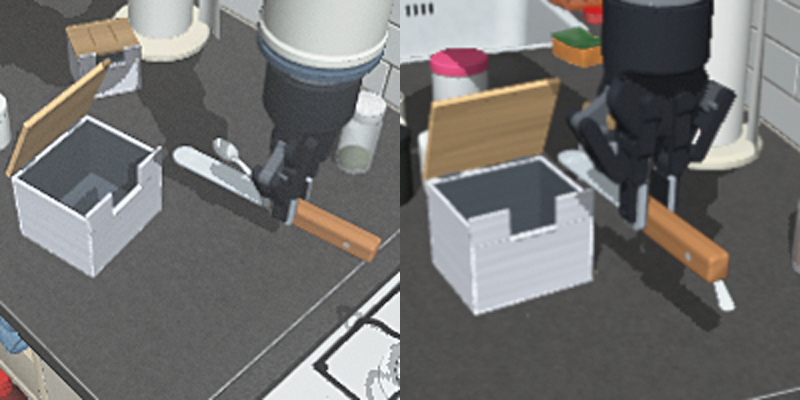

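The lid stands open at about 1.1 rad and the knife is withdrawn. I'll take it back to where it lay at the start.

```bash
python3 -m pendant '[{"translation":[0.3,2.5,2],"angular":[0,0,0.15],"hand":1},{"translation":[0.3,2.5,2],"angular":[0,0,0.3],"hand":1},{"translation":[0.3,2.5,2],"angular":[0,0,0.45],"hand":1},{"translation":[0.3,2.5,2],"angular":[0,0,0.6],"hand":1},{"translation":[0.3,2.5,2],"angular":[0,0,0.75],"hand":1},{"translation":[0.3,2.5,2],"angular":[0,0,0.9],"hand":1},{"translation":[0.3,2.5,2],"angular":[0,0,1.05],"hand":1},{"translation":[0.3,2.5,2],"angular":[0,0,1.2],"hand":1},{"translation":[0.3,2.5,2],"angular":[0,0,1.35],"hand":1},{"translation":[0.3,2.5,2],"angular":[0,0,1.5],"hand":1},{"translation":[0.3,2.5,2],"angular":[0,0,1.65],"hand":1},{"translation":[0.3,2.5,2],"angular":[0,0,1.8],"hand":1}]'
python3 -m pendant '[{"translation":[0,0,3],"angular":[0,0,0.15],"hand":1},{"translation":[0,0,6],"angular":[0,0,0.25],"hand":1},{"translation":[0,0,9],"angular":[0,0,0.25],"hand":1},{"translation":[0,0,12],"angular":[0,0,0.25],"hand":1},{"translation":[0,0,13],"angular":[0,0,0.25],"hand":1},{"translation":[0,0,13],"angular":[0,0,0.25],"hand":1}]'
python3 -c "
from h import *
go([.609,.166,.006],down(-.3))"
```

```text
time: 12.15
position: [0.6093, 0.1659, 0.1552]
ee_rot: [1.0, -0.022, -0.0, -0.0]
wrist_force: [-0.7, -0.5, -0.9]
grip_width: 0.0165
finger_force: 49.3
time: 12.75
position: [0.6087, 0.1653, 0.0242]
ee_rot: [0.99, -0.144, -0.001, 0.0]
wrist_force: [-0.0, -0.4, 0.2]
grip_width: 0.0167
finger_force: 49.3
now [0.6087 0.1653 0.0242] x-axis [ 0.958 -0.285 -0.002] z-axis [-0.002 -0.    -1.   ] q [0.17 0.75 1.51 0.   0.89 2.03] t 12.8 f [-0.  -0.4  0.2] w 0.0167
shift [ 0.01 -0.08  1.82] turn [0.001 0.002 0.011]
```

```bash
python3 -m pendant '[{"translation":[0,0,0.8],"angular":[0,0,0],"hand":1},{"translation":[0,0,1.4],"angular":[0,0,0],"hand":1},{"translation":[0,0,1.8],"angular":[0,0,0],"hand":1},{"translation":[0,0,1.8],"angular":[0,0,0],"hand":1},{"translation":[0,0,1.8],"angular":[0,0,0],"hand":0.4},{"translation":[0,0,1.8],"angular":[0,0,0],"hand":0},{"translation":[0,0,1.8],"angular":[0,0,0],"hand":-0.5},{"translation":[0,0,1.8],"angular":[0,0,0],"hand":-0.5},{"translation":[0,0,1.8],"angular":[0,0,0],"hand":-0.5},{"translation":[0,0,1.8],"angular":[0,0,0],"hand":-0.5}]'
python3 -m pendant '[{"translation":[0,0,-3],"angular":[0,0,0],"hand":-0.5},{"translation":[0,0,-7],"angular":[0,0,0],"hand":-0.5},{"translation":[0,0,-12],"angular":[0,0,0],"hand":-0.5},{"translation":[0,0,-15],"angular":[0,0,0],"hand":-0.5},{"translation":[0,0,-15],"angular":[0,0,0],"hand":-0.5},{"translation":[0,0,-15],"angular":[0,0,0],"hand":-0.5}]'
python3 - <<'E'
from h import *
im=[]
for n in ["scene","side"]:
    p=shot(n);im.append(p["pixels"][:,:,::-1])
    for r in pinpoint("palette_knife",p)[:1]: print(n,r)
z=lambda i,w,h:cv2.resize(i,(w,h),interpolation=cv2.INTER_CUBIC)
cv2.imwrite('pics/end.png',np.hstack([z(im[0][120:320,200:400],400,400),z(im[1][120:320,220:420],400,400)]))
E
```

```text
time: 13.75
position: [0.6096, 0.1647, 0.0073]
ee_rot: [0.989, -0.145, -0.0, -0.0]
wrist_force: [-0.1, -1.1, -0.1]
grip_width: 0.0643
finger_force: 0.0
time: 14.35
position: [0.6098, 0.1647, 0.1577]
ee_rot: [0.989, -0.145, 0.001, -0.0]
wrist_force: [0.1, -0.1, -0.7]
grip_width: 0.0642
finger_force: 0.0
scene {'point': [0.6246, 0.1624, 0.0013], 'score': 0.82}
side {'point': [0.6274, 0.1601, 0.0008], 'score': 0.97}
```

View pics/end.png

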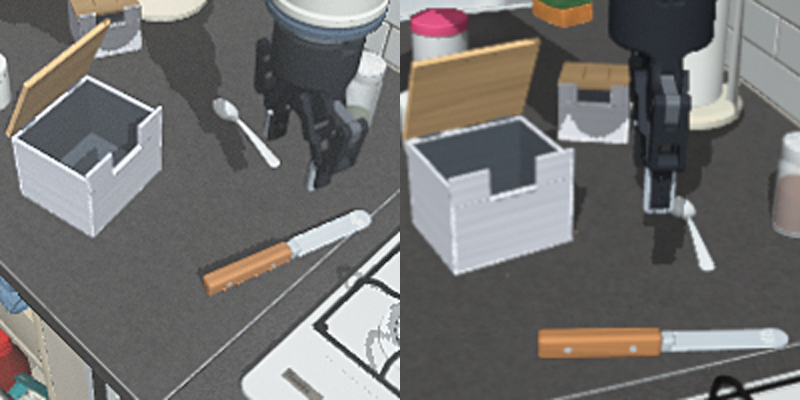

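The knife lies flat on the worktop, well clear of the caddy, and the lid is still wide open.

```bash
python3 -c "
from h import *
print(manip.hand_in())"
```

```text
the job is handed in; nothing more can be done
None
```

The job is handed in: the knife levered the caddy's lid open to about 1.1 rad (judged from the pictures), then was laid flat on the worktop clear of the caddy, about 14 s in; the hand-in gave no verdict.

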